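# Lay the tall parcel down on the scale and enter its weight

## Robot

A 6-joint arm with a two-finger parallel gripper is mounted at the origin on the work surface. World frame = base frame: x ahead of the robot, y to its left, z up, the work surface at z = 0. Lengths are in m, angles in rad, forces in N, time in s.
With the tool pointing down it reaches from about 0.25 to 0.8 m from the base axis. Payload 8.5 kg.
Tool frame: the origin (TCP) lies at the centre of the arm's flange, where the gripper is bolted on; the fingertips stand 173 mm ahead of it and the grasp point (between the pads) lies 155 mm ahead of it; z points along the fingers, y is the line along which they close (so a half turn about z gives the same grasp; the last joint's range is limited). The gripper opens to 85 mm and grips with 20 to 120 N. Pads are 22 mm wide; open, the fingers measure 114 mm over their backs; the gripper's body (76 mm by 85 mm) begins 54 mm behind the grasp point. The pads swing forward as they close: fully open they stand 13 mm farther back than shut.
Start: joints at [1.208, 0.238, -0.013, 1.319, 0, 1.571], TCP at [0.186, 0.491, 0.405] pointing down, gripper open.
Joint ranges: [-2.66, 2.66], [-1.03, 1.9], [-1.14, 1.46], [-1.82, 2.27], [-1.45, 1.34], [-3.14, 3.14]. Speed limits (rad/s): [2.22, 2.22, 2.79, 3.14, 3.14, 3.14].

## Interface

Orientations are given as a rotation vector (axis times angle).
In Python, from station import get_state, capture, finish_job gives the robot as it stands.
- The arm moves only by the tool jog_arm, never from a script. Its argument "series" is one flat list of numbers, 4 for each row, row after row: the shift along the tool's x, y, z as a fraction of full scale, then the turn about the tool's z as a fraction of full scale. In form: [tx, ty, tz, twist, tx, ty, tz, twist, ...]. A call has 1 to 20 rows; each row shifts and turns the commanded pose from where the row before left it, along the tool's axes as they then stand; what a row does not reach is not made up. Full scale, the value 1, is 0.02 m for a shift and 5 degrees for a turn. A row lasts 1/8 s, in which the tool goes at most 62.5 mm and 10.7 degrees, less where a joint would pass 70% of its speed; a pose out of reach is approached as far as the arm can. A call with a number of a shift or a turn outside -1 to 1 is refused whole. A call with a gripper value outside its range is refused whole. "grip" is the opening, from 0 (shut) to 1 (fully open), set as the call begins (left out, the last holds). The fingers move at their own pace and stop on an object; the grip force is fixed at half the most. Time passes only in rows, so rows that do not move let the fingers close. It gives the time, the measured TCP pose, the force, the opening and the grip force at its end, in the units of the state.
- get_state(): the state, without advancing time (a new reading comes with each control period).
- capture(name): name is "side" or "top"; returns a dict with "image" (420x560x3 uint8, blue, green, red), "intrinsics" (3x3 intrinsics, pixels), "rvec" (rotation vector, rad) and "tvec" (3), from world to camera coordinates, as OpenCV has them. Camera axes: x right, y down, z forward; pixel columns grow to the right and rows downward; lengths in m; the calibration is good to about 2 mm. A picture is of the moment at which its call begins. There is no depth.
- finish_job(): hands the job in; it is judged then, once.
The state is a dict: "time_s": time; "joint_positions": joint angles; "joint_velocities": joint speeds; "tau": joint torques, N m; "position": TCP position; "eef_rot": TCP orientation; "wrist_force": force on the tool from outside, world axes, zero at the start; "wrist_torque": the same for the moment, N m; "gripper_width": opening from 0.0 (shut) to 1.0 (fully open); "finger_force": force on a finger pad.
Only numpy, scipy, OpenCV 4.12 (cv2) and the standard library are available. Lean on these libraries where they do the work, as an engineer would, in place of code of your own. Each camera call takes 0.05 s, during which the arm holds its last target. There are 200 camera calls.

## Task

The tall carton stands at one end of the parcel scale, its label facing that end: push it over, without gripping or lifting it, so that it topples towards the free part of the steel plate and lies flat and wholly on the plate with its labelled face up. Then, once it lies still, press the large key on the scale's console fully down and let it come back up. Do not press the small key or disturb the other things on the bench, and finish clear of everything.

Things in the scene. Friction and masses are not known exactly. Their poses are not given: they have to be found in the camera images.
- carton: tall closed cardboard carton standing on end on the scale's plate near one end of it: 70 mm (its x) x 120 mm (its y) x 190 mm tall (its z), 0.25 to 0.5 kg, even load. Origin at the centre of its underside as it stands; its +x points along the plate towards the long free part. Its -x face carries a white blank label
- carton_mid (a point): the centre of the carton: 95 mm along its z from its origin. Pushed at the middle of the label face, well above half height, towards its +x the carton pivots on its foot edge (35 mm ahead of the origin) and, past about 20 degrees, falls by itself onto its +x face; pushed low it slides
- carton_heel (a point): middle of the carton's foot edge on its +x side (35 mm along its x from its origin), about which it tips; this edge stays down on the plate in a proper tipping
- plate (a point): centre of the upper face of the scale's steel plate, 40 mm above the bench. The plate is 300 mm (x) x 240 mm (y), fixed and rigid, on a slightly smaller black housing. The carton stands near its -x end, its centre about 105 mm from the plate's centre; +x points towards the free end
- console: the scale's console, fixed: white box 120 mm (x) x 130 mm (y) x 60 mm high with a display ledge along its +x side rising to 82 mm; origin at the centre of its underside. It stands left or right of the scale.
- enter_key_top (a point): centre of the top of the large key, 34 mm across; pressed straight down, travel 6 mm. Both keys are grey, in black housings on the console's top, 22 mm towards its -x from its centre, the large one 30 mm to its +y, the small one 38 mm to its -y
- enter_key (a joint): travel of the large key: 0 up, 0.006 m fully down; a spring brings it back, about 5 N fully down
- tare_key_top (a point): centre of the top of the small key, 18 mm across, 68 mm from the large one. Do not press
- tare_key (a joint): travel of the small key: 0 up, 0.006 m fully down
- dispenser: black desk tape dispenser, fixed, 160 x 60 x 105 mm high, on the other side of the scale from the console; origin at the centre of its underside
- tape_roll: brown ring, roll of packing tape lying flat, 90 mm across, 45 mm high, beside the scale's left (+y) edge; origin at the centre of its underside. Leave it alone
- spray: small white bottle, 48 mm across, 115 mm tall, standing beside the scale's right (-y) edge; origin at the centre of its underside. Leave it alone
- mug: white mug, 76 mm across, 90 mm tall; origin at the centre of its underside. Leave it alone
- small_carton: low closed carton, 90 x 130 x 70 mm high, on the bench; origin at the centre of its underside. Leave it alone
- stapler: black desk stapler, 130 x 36 x 45 mm high; origin at the centre of its underside. Leave it alone
- mailers: stack of flat paper mailers, 160 x 110 x 30 mm high; origin at the centre of its underside. Leave it alone
Not all that is in view belongs to the job. Leave any orange or yellow look-alike of the carton alone.

How it is judged:
On the way, in this order (a step that is already met when the one before it is completed fails the run):
1. the carton lies still, flat and wholly on the plate, labelled face up (angle between carton's own x axis and vertical above 2.97 rad and x of carton_mid in the frame of plate between -0.055 and 0.055 m and y of carton_mid in the frame of plate between -0.06 and 0.06 m and z of carton_mid in the frame of plate between 0.025 and 0.045 m and linear speed of carton below 0.02 m/s and angular speed of carton below 0.15 rad/s), for 0.3 s.
2. the large key is pressed down (value of joint enter_key above 0.0045 m), for 0.05 s.
At the end, for the whole second after the job is handed in: The carton is at rest on its broad face on the plate, label face up (within 10 degrees), its centre within 55 mm (along) and 60 mm (across) of the plate's centre, and the large key, pressed at least 4.5 mm after the carton lay still, is up again (all of step 1 and value of joint enter_key below 0.0015 m); the robot touches nothing.
It fails at once if the carton is lifted: its foot edge rises more than 35 mm off the plate (z of carton_heel in the frame of plate above 0.035 m).
It fails at once if the small key is pressed (value of joint tare_key above 0.003 m).
It fails at once if another thing on the bench is moved more than 30 mm or lifted (distance of any of tape_roll, spray, mug, small_carton, stapler, mailers from where it was at the start of the episode above 0.03 m).
It also fails if it takes over 43 s, if anything falls off the work surface, if the arm or the gripper's body presses on something with over 40 N, if the wrist force passes 120 N, or if a joint passes its speed limit or range.

## Working session

There is one attempt and no reset: what is moved stays moved. The work goes in short steps, Python scripts to look and compute and a tool call to move; the robot and the scene stay as the last step left them, time stands still between calls to the robot, and variables do not carry over. Pictures are saved under pics/ and viewed, at most 10 in all, crops included, and the job is handed in when it is done.

Besides the shell and the picture viewer there is one more tool, called in YAML: its name, and indented under it one key for each argument. jog_arm: Moves the arm, as the interface text tells. Its arguments: {"type":"object","properties":{"series":{"type":"array","items":{"type":"number","minimum":-1,"maximum":1}},"grip":{"type":"number"}},"required":["series"]}

```bash
mkdir -p pics; ls; python3 - <<'E'
from station import *
import cv2,pickle
d={}
for n in("side","top"):
    c=capture(n); d[n]=c; cv2.imwrite(f"pics/{n}0.png",cv2.resize(c["image"],(800,600),interpolation=cv2.INTER_CUBIC)); print(n,c["intrinsics"],c["rvec"],c["tvec"])
pickle.dump(d,open("c0.pkl","wb")); s=get_state(); print(s)
E
```

```text
pics
side [[381.9883605    0.         282.31764291]
 [  0.         381.9883605  203.04602111]
 [  0.           0.           1.        ]] [ 2.2342951  -0.17868806  0.06253538] [-0.46776208  0.15312051  1.14863532]
top [[532.20594781   0.         277.97825331]
 [  0.         532.20594781 208.56184408]
 [  0.           0.           1.        ]] [ 2.10542113 -2.13068666  0.2175502 ] [0.03182288 0.4887985  1.62827034]
{'time_s': 0.1, 'joint_positions': array([ 1.20799916e+00,  2.38700272e-01, -1.41672765e-02,  1.31918131e+00,
       -8.06741183e-06,  1.57080003e+00]), 'joint_velocities': array([-0.00102717, -0.00185252,  0.00165936, -0.00124998, -0.00084221,
       -0.00042902]), 'tau': array([-7.71102691e-05, -5.39718676e+01,  3.46998596e+01,  1.34322688e-02,
        5.67862276e-05,  1.06991502e-05]), 'position': array([0.18626611, 0.49068786, 0.40415357]), 'eef_rot': array([-5.66726514e-01, -3.08983039e+00,  1.93734371e-03]), 'wrist_force': array([ 0.13849252,  0.58104102, -0.35401607]), 'wrist_torque': array([ 0.02637726,  0.02131621, -0.00041532]), 'finger_force': 0.0, 'gripper_width': 1.000099723537323}
```

View pics/top0.png

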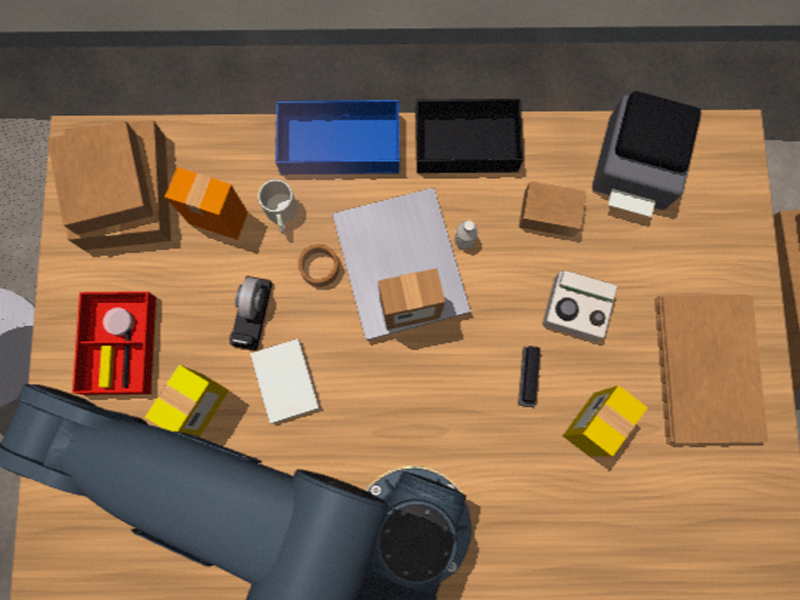

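View pics/side0.png

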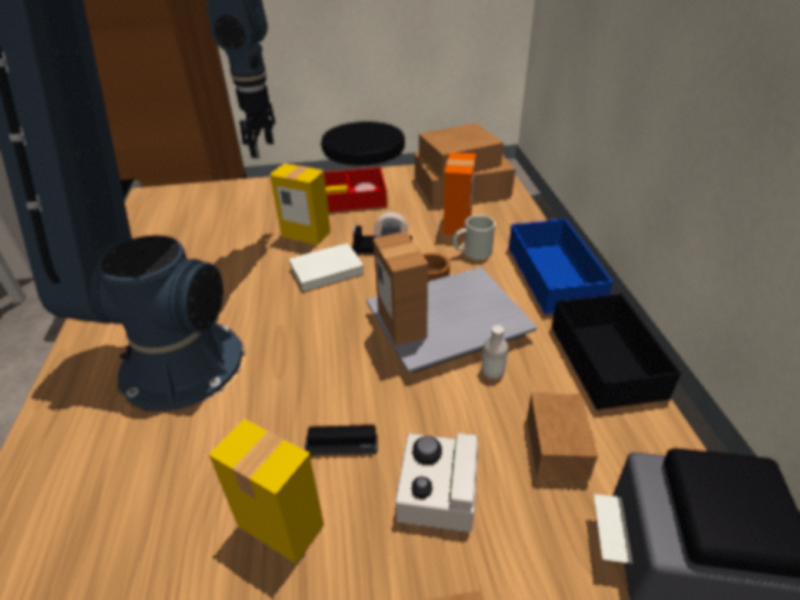

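The top view (800-wide scale) shows the plate with corners near (334,213), (434,188), (470,314) and (368,340). The carton is at its near end, with its top around (411,287). The large key is near (567,309) and the small one near (597,318). I'll enlarge it for precise reading.

```bash
python3 - <<'E'
import pickle,cv2
im=pickle.load(open("c0.pkl","rb"))["top"]["image"]
a=im[125:245,225:340]; b=im[180:245,375:440]
import numpy as np
A=cv2.resize(a,None,fx=4,fy=4,interpolation=cv2.INTER_CUBIC); B=cv2.resize(b,None,fx=4,fy=4,interpolation=cv2.INTER_CUBIC)
o=np.zeros((480,460+270,3),np.uint8); o[:,:460]=A; o[:260,470:]=B; cv2.imwrite("pics/crop.png",o)
E
```

```text
(no output)
```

View pics/crop.png

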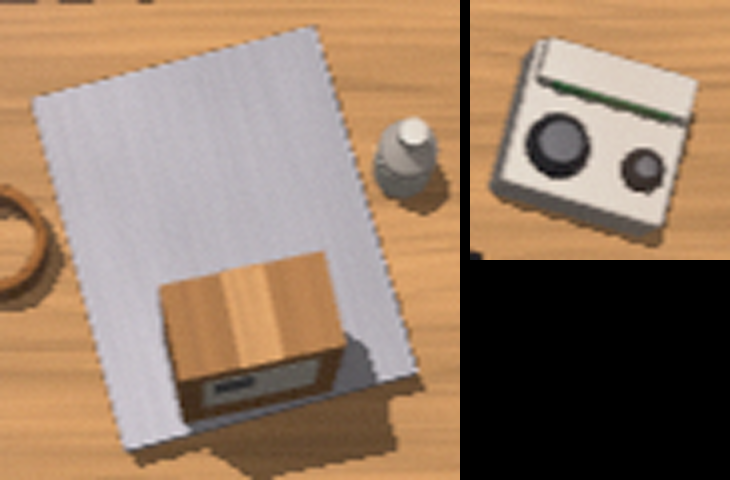

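The enlarged crop gives these readings:
- **Plate corners:** (34,100), (315,28), (418,374) and (125,450).
- **Carton top corners:** (160,287), (325,251), (345,344) and (178,381).
- **Keys:** large at (561,139) and small at (648,166), both in the right-hand panel, which is offset by 470.

```bash
cat >h.py <<'E'
import numpy as np,cv2,pickle
from scipy.spatial.transform import Rotation as R
def ray(c,uv,z):
    M=cv2.Rodrigues(np.array(c["rvec"],float))[0]; t=np.array(c["tvec"],float).ravel()
    d=M.T@np.linalg.solve(c["intrinsics"],[uv[0],uv[1],1.]); o=-M.T@t
    return o+d*(z-o[2])/d[2]
E
python3 - <<'E'
from h import *
c=pickle.load(open("c0.pkl","rb"))["top"]
f=lambda p,o,z:ray(c,(p[0]/4+o[0]-.375,p[1]/4+o[1]-.375),z)
for nm,ps,z in(("plate",[(34,100),(315,28),(418,374),(125,450)],.04),("carton",[(160,287),(325,251),(345,344),(178,381)],.23)):
    P=np.array([f(p,(225,125),z) for p in ps]); print(nm,P[:,:2].round(4).tolist(),"c",P.mean(0).round(4))
    e=P[0]+P[1]-P[2]-P[3]; print("yaw deg",np.degrees(np.arctan2(e[1],e[0])),"alt",np.degrees(np.arctan2(*(lambda v:(v[1],v[0]))(np.array([[0,1],[-1,0]])@((P[0]+P[3]-P[1]-P[2])[:2])))), np.linalg.norm(np.diff(P[[0,1,2,3,0]],axis=0),axis=1))
for z in(.062,.068,.074): print("keys",f((91,139),(375,180),z),f((178,166),(375,180),z))
s=c
T=R.from_rotvec([-0.5667,-3.0898,.0019]).as_matrix(); print(T.round(3))
E
```

```text
plate [[0.6876, 0.1689], [0.7463, -0.0601], [0.4583, -0.1352], [0.4004, 0.0963]] c [0.5732 0.0175 0.04  ]
yaw deg 14.398490954030029 alt 14.211406551487315 [0.23645911 0.29768426 0.2386732  0.29614851]
carton [[0.4879, 0.0642], [0.5126, -0.0526], [0.4455, -0.0651], [0.4205, 0.0522]] c [ 4.666e-01 -3.000e-04  2.300e-01]
yaw deg 10.344961159942118 alt 11.993396463992372 [0.11942284 0.06834196 0.11988177 0.06849096]
keys [ 0.46367625 -0.34647115  0.062     ] [ 0.44149542 -0.41304371  0.062     ]
keys [ 0.4625428  -0.34506587  0.068     ] [ 0.44044357 -0.41139351  0.068     ]
keys [ 0.46140935 -0.3436606   0.074     ] [ 0.43939173 -0.40974331  0.074     ]
[[-0.935  0.355 -0.   ]
 [ 0.355  0.935 -0.001]
 [ 0.    -0.001 -1.   ]]
```

jog_arm:
  series: [0,0,-1,-1,0,0,-1,-1,0,0,-1,-1,0,0,-1,-1,0,0,0,-1,0,0,0,-1,0,0,0,-0.4]
  grip: 0.5

```text
time_s: 0.98
position: [0.1863, 0.4908, 0.4844]
eef_rot: [0.309, -3.126, 0.001]
wrist_force: [0.6, 0.5, -0.3]
gripper_width: 0.499
finger_force: 0.0
```

```bash
cat >>h.py <<'E'
def rel(target):
    from station import get_state
    s=get_state(); M=R.from_rotvec(s["eef_rot"]).as_matrix()
    print("t",s["time_s"],"pos",s["position"].round(4),"y heading",np.degrees(np.arctan2(M[1,1],M[0,1])).round(2),"j",s["joint_positions"].round(2),"F",s["wrist_force"].round(1),"w",s["gripper_width"])
    print("tool shift / 20mm",(M.T@(np.array(target)-s["position"])/.02).round(3))
E
python3 - <<'E'
from h import *
a=np.radians(11.2); u=np.array([np.cos(a),np.sin(a)])
p=np.array([.4666,-.0003])-u*(.035+.011+.03); print(p)
rel([*p,.485])
E
```

```text
[ 0.39204741 -0.01506181]
t 0.975 pos [0.1863 0.4908 0.4844] y heading 101.28 j [1.21 0.23 0.17 1.52 0.   1.01] F [ 0.6  0.5 -0.3] w 0.49907322691276546
tool shift / 20mm [-5.1410e+00 -2.6817e+01 -1.7000e-02]
```

jog_arm:
  series: [-0.19,-1,0,0,-0.19,-1,0,0,-0.19,-1,0,0,-0.19,-1,0,0,-0.19,-1,0,0,-0.19,-1,0,0,-0.19,-1,0,0,-0.19,-1,0,0,-0.19,-1,0,0,-0.19,-1,0,0,-0.19,-1,0,0,-0.19,-1,0,0,-0.19,-1,0,0,-0.19,-1,0,0,-0.19,-1,0,0,-0.19,-1,0,0,-0.19,-1,0,0,-0.19,-1,0,0,-0.19,-1,0,0,-0.19,-1,0,0]

```text
time_s: 3.48
position: [0.3386, 0.112, 0.4847]
eef_rot: [-0.307, 3.126, -0.0]
wrist_force: [0.6, -0.8, -1.1]
gripper_width: 0.502
finger_force: 0.0
```

jog_arm:
  series: [-0.19,-1,0,0,-0.19,-1,0,0,-0.19,-1,0,0,-0.19,-1,0,0,-0.19,-1,0,0,-0.19,-1,0,0,-0.19,-0.82,0,0,0,0,1,0,0,0,1,0,0,0,1,0,0,0,1,0,0,0,1,0,0,0,1,0,0,0,0.5,0,0,0,0,0]

```text
time_s: 5.35
position: [0.3909, -0.0157, 0.3545]
eef_rot: [0.306, -3.126, -0.0]
wrist_force: [0.4, -0.1, 0.0]
gripper_width: 0.498
finger_force: 0.0
```

```bash
python3 - <<'E'
from h import *
from station import capture
rel([.39205,-.0151,.353])
c=capture("side"); cv2.imwrite("pics/s1.png",cv2.resize(c["image"][120:300,180:420],None,fx=3,fy=3,interpolation=cv2.INTER_CUBIC))
E
```

```text
t 5.35 pos [ 0.3909 -0.0157  0.3545] y heading 101.2 j [-0.04  0.04 -0.39  1.15 -0.   -0.24] F [ 0.4 -0.1  0. ] w 0.49787643579765856
tool shift / 20mm [-0.06   0.018  0.076]
```

View pics/s1.png

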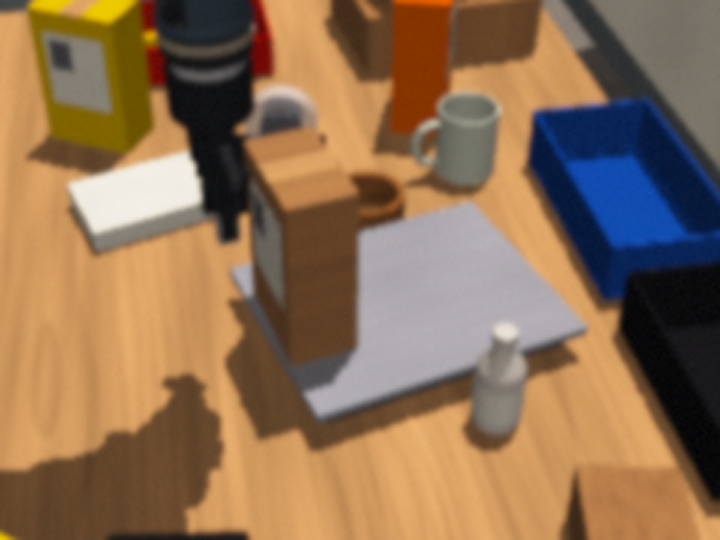

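The side view shows the gripper behind the label face, with its fingertips (228,235) at upper-label height and clear of the carton. Now I'll push towards the carton's +x.

jog_arm:
  series: [-0.5,0,0,0,-0.5,0,0,0,-0.3,0,0,0,-0.3,0,0,0,-0.3,0,0,0,-0.3,0,0,0,-0.3,0,0,0,-0.3,0,0,0]

```text
time_s: 6.4
position: [0.4466, -0.0044, 0.3548]
eef_rot: [-0.307, 3.127, -0.0]
wrist_force: [-0.3, -0.4, 0.4]
gripper_width: 0.503
finger_force: 0.4
```

```bash
python3 - <<'E'
from h import *
from station import capture
rel([.45,-.0025,.353])
c=capture("side"); cv2.imwrite("pics/s2.png",cv2.resize(c["image"][120:300,180:420],None,fx=3,fy=3,interpolation=cv2.INTER_CUBIC))
E
```

```text
t 6.4 pos [ 0.4466 -0.0044  0.3548] y heading 101.21 j [-0.01  0.13 -0.28  1.16 -0.   -0.21] F [-0.3 -0.4  0.4] w 0.5031568206741639
tool shift / 20mm [-0.187  0.062  0.088]
```

View pics/s2.png

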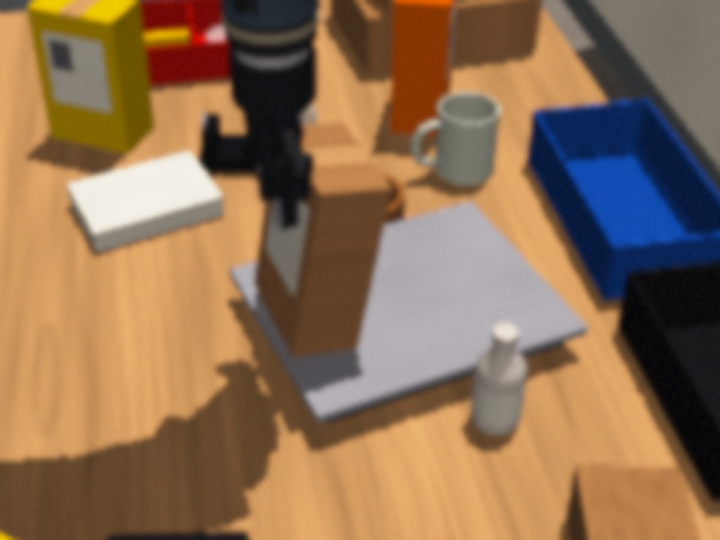

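The carton is pivoting on its foot edge at (330,350), tilted about 10°, and it isn't sliding. I'll keep pushing past the balance point, then back off.

jog_arm:
  series: [-0.3,0,0,0,-0.3,0,0,0,-0.3,0,0,0,-0.3,0,0,0,-0.3,0,0,0,-0.3,0,0,0,0,0,0,0,0,0,0,0,0,0,0,0]

```text
time_s: 7.58
position: [0.4813, 0.0025, 0.3547]
eef_rot: [0.307, -3.126, 0.0]
wrist_force: [-0.9, 0.2, 0.2]
gripper_width: 0.503
finger_force: 0.0
```

```bash
python3 - <<'E'
from h import *
from station import capture
rel([.45,-.0025,.353])
o=[]
for n in("side","top"):
  c=capture(n); im=c["image"][120:300,180:420] if n=="side" else c["image"][115:255,190:450]
  o.append(cv2.resize(im,(800,300) if 0 else (400,300 if n=="side" else 215),interpolation=cv2.INTER_CUBIC))
o[1]=cv2.copyMakeBorder(o[1],0,85,0,0,cv2.BORDER_CONSTANT)
cv2.imwrite("pics/s3.png",np.hstack(o))
E
```

```text
t 7.575 pos [0.4813 0.0025 0.3547] y heading 101.21 j [ 0.01  0.19 -0.21  1.17 -0.   -0.19] F [-0.9  0.2  0.2] w 0.5031116081030467
tool shift / 20mm [1.584 0.061 0.087]
```

View pics/s3.png

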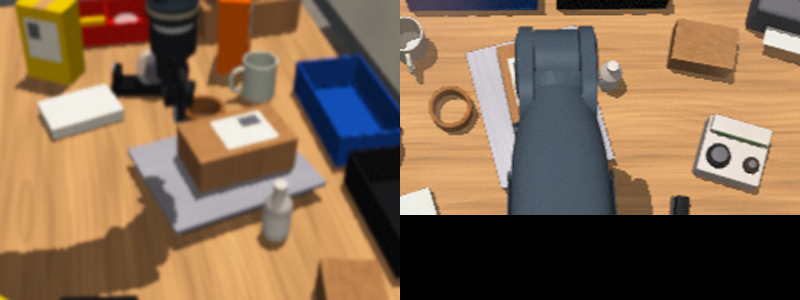

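The carton lies flat on the plate with its label up. I'll raise the gripper, shut it and move above the large key.

jog_arm:
  series: [0,0,-1,0,0,0,-1,0,0,0,-0.5,0,0.25,-1,0,0,0.25,-1,0,0,0.25,-1,0,0,0.25,-1,0,0,0.25,-1,0,0,0.25,-1,0,0,0.25,-1,0,0,0.25,-1,0,0,0.25,-1,0,0,0.25,-1,0,0,0.25,-1,0,0,0.25,-1,0,0,0.25,-1,0,0,0.25,-1,0,0,0.25,-1,0,0,0.25,-1,0,0,0.25,-0.9,0,0]
  grip: 0

```text
time_s: 10.18
position: [0.4637, -0.347, 0.4047]
eef_rot: [0.307, -3.126, 0.0]
wrist_force: [0.0, 0.9, -0.3]
gripper_width: 0.001
finger_force: 0.0
```

jog_arm:
  series: [0,0,0,0,0,0,0,0]

```text
time_s: 10.42
position: [0.4638, -0.3456, 0.4046]
eef_rot: [0.307, -3.126, -0.001]
wrist_force: [-1.0, -0.1, 0.2]
gripper_width: -0.002
finger_force: 0.0
```

```bash
python3 - <<'E'
from h import *
from station import capture
rel([.4625,-.345,.275])
o=[]
for n in("side","top"):
  c=capture(n); im=c["image"][180:390,170:450] if n=="side" else c["image"][120:255,225:405]
  o.append(cv2.resize(im,(400,300) if n=="side" else (400,300),interpolation=cv2.INTER_CUBIC))
cv2.imwrite("pics/s4.png",np.hstack(o)); pickle.dump(c,open("c4.pkl","wb"))
E
```

```text
t 10.425 pos [ 0.4638 -0.3456  0.4046] y heading 101.2 j [-0.64  0.33  0.12  1.36  0.   -0.84] F [-1.  -0.1  0.2] w -0.002491530059934097
tool shift / 20mm [0.056 0.037 6.482]
```

View pics/s4.png

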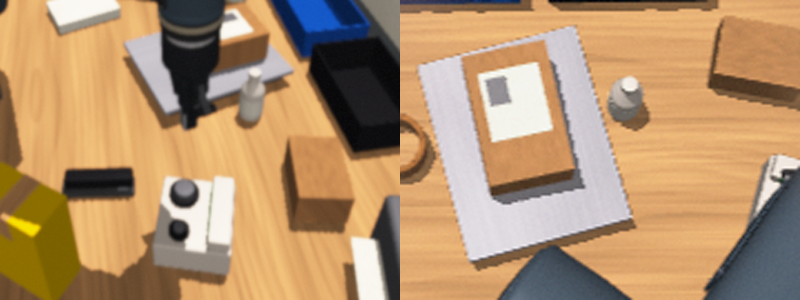

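The carton lies with its label up, and its top corners are near (462,60), (542,41), (574,172) and (490,192) in the right-hand panel. The large key is at (183,190) in the left-hand panel. I'll check both numerically.

```bash
python3 - <<'E'
from h import *
c=pickle.load(open("c4.pkl","rb"))
P=np.array([ray(c,((x-400)/2.222+225-.3,y/2.222+120-.3),.11) for x,y in[(462,60),(542,41),(574,172),(490,192)]]);m=P.mean(0)
a=np.radians(14.3); d=m[:2]-[.5735,.0175]; print(m,d@[np.cos(a),np.sin(a)],d@[-np.sin(a),np.cos(a)])
s=pickle.load(open("c0.pkl","rb"))["side"]
for z in(.062,.068,.074): print(z,ray(s,(183/400*280+170-.3,190/300*210+180-.3),z), ray(s,(427/1.4286,446/1.4286),z))
E
```

```text
[0.59265486 0.02697344 0.11      ] 0.02090128972180082 0.004448677273539658
0.062 [ 0.46059459 -0.33258248  0.062     ] [ 0.46340044 -0.331613    0.062     ]
0.068 [ 0.45976664 -0.33679763  0.068     ] [ 0.46255042 -0.33583577  0.068     ]
0.074 [ 0.45893868 -0.34101277  0.074     ] [ 0.4617004  -0.34005853  0.074     ]
```

jog_arm:
  series: [0.14,0.16,1,0,0,0,1,0,0,0,1,0,0,0,1,0,0,0,1,0,0,0,1,0,0,0,1,0,0,0,0.2,0,0,0,0,0]

```text
time_s: 11.65
position: [0.4607, -0.3428, 0.2612]
eef_rot: [-0.308, 3.126, -0.0]
wrist_force: [-0.3, 0.6, -0.2]
gripper_width: -0.001
finger_force: 0.0
```

jog_arm:
  series: [0,0,0.1,0,0,0,0.1,0,0,0,0.1,0,0,0,0.1,0,0,0,0.1,0,0,0,0,0]

```text
time_s: 12.4
position: [0.4606, -0.3431, 0.2509]
eef_rot: [-0.307, 3.126, -0.001]
wrist_force: [-1.3, 0.3, 4.3]
gripper_width: 0.001
finger_force: 2.0
```

jog_arm:
  series: [0,0,0.08,0,0,0,0,0]

```text
time_s: 12.65
position: [0.4605, -0.3431, 0.2495]
eef_rot: [-0.307, 3.126, -0.001]
wrist_force: [-0.3, -0.0, 6.3]
gripper_width: 0.0
finger_force: 3.1
```

jog_arm:
  series: [0,0,0.08,0,0,0,0,0]

```text
time_s: 12.9
position: [0.4605, -0.343, 0.2492]
eef_rot: [-0.307, 3.125, -0.002]
wrist_force: [-3.8, 2.5, 19.0]
gripper_width: -0.006
finger_force: 9.7
```

The force jumped to 19 N, so the key is at its stop. Now I'll retract.

jog_arm:
  series: [0,0,-0.3,0,0,0,-0.5,0,0,0,-1,0,0,0,-1,0,0,0,-1,0,0,0,-1,0,0,0,-1,0,0,0,-1,0,0,0,0,0,0,0,0,0]

```text
time_s: 14.15
position: [0.4603, -0.3429, 0.3827]
eef_rot: [0.307, -3.126, -0.001]
wrist_force: [-0.6, 0.2, -0.5]
gripper_width: -0.002
finger_force: 0.0
```

```bash
python3 - <<'E'
from h import *
from station import capture
rel([.4625,-.345,.275])
cv2.imwrite("pics/s5.png",np.vstack([np.hstack([capture("side")["image"],]),])); 
E
```

```text
t 14.15 pos [ 0.4603 -0.3429  0.3827] y heading 101.21 j [-0.64  0.33  0.06  1.3  -0.   -0.84] F [-0.6  0.2 -0.5] w -0.0016866182973267533
tool shift / 20mm [-0.09  -0.129  5.384]
```

View pics/s5.png

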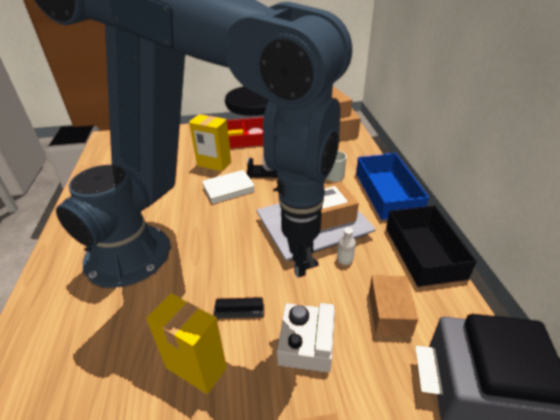

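The arm is clear, the carton is flat with its label up, and the large key (298,313) is back up.

```bash
python3 -c "from station import *; print(finish_job())"
```

```text
the job is handed in; nothing more can be done
None
```

The carton is toppled flat and label up on the plate, about 2 cm from its centre; the large key was pressed to its stop and is up again, the arm is clear, and the job is handed in (no verdict was returned).

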